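# Assemble the sprung filter holder and lock its cap

### The arm

A 6-joint arm with a two-finger parallel gripper is mounted at the origin on the work surface. World frame = base frame: x ahead of the robot, y to its left, z up, the work surface at z = 0. Lengths are in m, angles in degrees, forces in N, time in s.
With the tool pointing down it reaches from about 0.35 to 0.975 m from the base axis. Payload 7.1 kg.
Tool frame: the origin (TCP) lies on the centre line of the jaws, within the pads' length; the fingertips stand 14 mm ahead of it and the grasp point (between the pads) lies 5 mm behind it (manip.tip_extent is the distance from the TCP to the fingertips, in m); z points along the fingers, y is the line along which they close (so a half turn about z gives the same grasp; the last joint's range is limited). The gripper opens to 88 mm and grips with 3 to 60 N. Pads are 20 mm wide; open, the fingers measure 115 mm over their backs; the gripper's body (75 mm by 178 mm) begins 61 mm behind the grasp point.
Start: joints at [70.302, 24.242, 93.386, -0, 62.372, -1.089], TCP at [0.199, 0.592, 0.237] pointing down, gripper open.
Joint ranges: [-172.04, 172.04], [-51.8, 120.97], [4.93, 147.93], [-75.15, 255.16], [6.16, 154.13], [-145.62, 145.62]. Speed limits (degrees/s): [136.94, 136.94, 172.46, 180, 180, 180].

### API

Orientations are given as [roll, pitch, yaw] about the fixed x, y, z axes, in that order (R = Rz(yaw) Ry(pitch) Rx(roll)).
In Python, from bench import manip gives the robot as it stands. The module is installed in compiled form; this text tells all that it offers.
- The arm moves only by the shell command python3 -m handwheel 'ROWS' [FORCE]. ROWS is JSON, a list of rows, each a list of 5 numbers: the finger opening in m, from 0 to 0.0878, then the shift along the tool's x, y, z in m, then the turn about the tool's z in degrees. In form: [[gripper, tx, ty, tz, roll], ...]. A call has exactly 5 rows; each row shifts and turns the commanded pose from where the row before left it, along the tool's axes as they then stand; what a row does not reach is not made up. A row lasts 1/12 s, in which the tool goes at most 41.7 mm and 7.16 degrees, less where a joint would pass 70% of its speed; a pose out of reach is approached as far as the arm can. A call is refused whole if a number of a shift passes 0.0417 or a number of a turn 7.16, either way. A call with a gripper value outside its range is refused whole. The fingers move at their own pace and stop on an object; FORCE is the grip in N (left out, the last holds). Time passes only in rows, so rows that do not move let the fingers close, or fill a call up. It gives the time, the measured TCP pose, the force, the opening and the grip force at its end, in the units of the state.
- manip.get_obs(): the state, without advancing time (a new reading comes with each control period).
- manip.get_image(name): name is "scene" or "top"; returns a dict with "frame" (420x560x3 uint8, red, green, blue), "fx", "fy", "cx", "cy" (pixels), "rvec" (rotation vector, rad) and "tvec" (3), from world to camera coordinates, as OpenCV has them. Camera axes: x right, y down, z forward; pixel columns grow to the right and rows downward; lengths in m; the calibration is good to about 2 mm. A picture is of the moment at which its call begins. There is no depth.
- manip.close_job(): hands the job in; it is judged then, once.
The state is a dict: "t": time; "joints": joint angles; "qd": joint speeds; "effort": joint torques, N m; "tool_pos": TCP position; "ee_rot": TCP orientation; "ft_force": force on the tool from outside, world axes, zero at the start; "torque": the same for the moment, N m; "gripper_width": opening from 0.0 (shut) to 1.0 (fully open); "gripper_force": force on a finger pad.
Only numpy, scipy, OpenCV 4.12 (cv2) and the standard library are available. Lean on these libraries where they do the work, as an engineer would, in place of code of your own. Each camera call takes 0.05 s, during which the arm holds its last target. There are 200 camera calls.

### The job

Build up the filter holder on the bench: first slide the perforated steel support disc down its post onto the sprung seat, then the white spacer ring on top of it, then put the blue cap over the brass head of the post, press it down against the spring and turn it until the head locks it down by itself. Feel for the angle at which the cap drops over the head and never force it: press with less than 25 newtons. Leave the bottle, dish and jar where they stand.

Things in the scene. Friction and masses are not known exactly. Their poses are not given: they have to be found in the camera images.
- holder: Filter holder, fixed: grey round foot, 96 mm across, 20 mm high, with an upright steel post in its centre. Origin: centre of the foot's underside, on the post's axis; z up; x points to the red dot on the foot. Heights above the origin: step 60 mm across to 24 mm; seat 40 mm; post 24 mm in diameter to its shoulder at 60 mm; then a neck 9.6 mm in diameter up to the brass head.
- head_top (a point): Centre of the top of the brass head, 82 mm above the holder's origin. The head is a bar 22 mm long, 10 mm wide, 8 mm high (74 to 82 mm), top edges chamfered 1.5 mm. This point's axes are the holder's, NOT the head's: the head's long axis is turned anticlockwise from above by 0.15 to 1.25 rad from the holder's x, held by stiff friction; no reading gives the angle: look or feel for it.
- seat_top (a point): Centre of the top of the sprung seat, a steel disc 48 mm across around the post, 40 mm above the holder's origin when free. It moves straight down by at most 10 mm: 6 N to start it, 12 N at the bottom (0.6 N per mm), lightly damped (1.2 N at 20 mm/s).
- support: Filter support: flat steel disc with small dark perforations, 54 mm outside diameter, 8 mm thick, round centre bore 26 mm, about 90 g, loose, lying flat. Origin: centre of its underside, z up. Both faces alike. Goes on first.
- spacer: White plastic spacer ring, 54 mm outside diameter, 12 mm thick, round centre bore 26 mm, about 40 g, loose, lying flat. Origin: centre of its underside, z up. Both faces alike. Goes on second.
- cap: Blue clamp cap, loose, about 120 g, standing on its skirt. Origin: centre of the skirt's underside, z up. Skirt 50 mm outside, 38 mm inside diameter, 12 mm high; above it a 6 mm plate (12 to 18 mm above the origin). Two upright parallel ears on the plate, each 30 mm long along x and 6 mm thick, outer faces 46 mm apart across y, 18 to 46 mm above the origin: grip across these from above.
- cap_hole (a point): Centre of the cap's oblong through hole at the plate's underside, 12 mm above the cap's origin: 28 mm along the cap's x, 13.4 mm along its y. It passes the head only with the cap's x along the head's long axis (either way round) within about 0.15 rad; else the plate rests on the head, cap origin 70 mm above the holder's. Once over the head, the skirt meets the spacer at 60 mm.
- cap_top (a point): Middle between the upper edges of the cap's ears, 46 mm above its origin. To lock: with the hole over the head, press the cap down until its origin is a little under 56 mm above the holder's (50 mm is the bottom), then turn it by 0.7 to 1.57 rad either way, so that its plate is caught under the head. Let go, the spring holds it at 56 mm; unlocked it springs back to 60 mm.
- amber_bottle: Amber glass bottle with a black cap, 64 mm across, 150 mm high; bystander. Origin: centre of its underside.
- dish: White porcelain dish, 72 mm across, 28 mm high; bystander. Origin: centre of its underside.
- reagent_jar: Small clear jar with a white lid, 52 mm across, 75 mm high; bystander. Origin: centre of its underside.
There are look-alikes about, which are no part of the job. Leave any orange look-alike of the cap alone.

How it is judged (in metres and radians):
On the way, in this order (a step that is already met when the one before it is completed fails the run):
1. the steel support disc lies flat on the sprung seat, around the post (z of support in the frame of seat_top between -0.002 and 0.002 m and horizontal distance between support and seat_top below 0.003 m and angle between support's own z axis and vertical below 0.06 rad), for 0.2 s.
2. the white spacer lies flat on the support disc, around the post (all of step 1 and z of spacer in the frame of support between 0.006 and 0.01 m and horizontal distance between spacer and seat_top below 0.003 m and angle between spacer's own z axis and vertical below 0.06 rad), for 0.2 s.
3. the cap is over the head and pressed down on the spacer to the locking height (all of step 2 and z of cap in the frame of holder between 0.052 and 0.0578 m and horizontal distance between cap and holder below 0.005 m and angle between cap's own z axis and vertical below 0.06 rad and z of cap in the frame of spacer between 0.01 and 0.014 m), for 0.2 s.
At the end, for the whole second after the job is handed in: Support disc flat on the seat and spacer flat on it (heights within 2 mm, centred within 3 mm); the cap, let go, centred within 5 mm, resting on the spacer (2 mm) and held down by the head, origin 52 to 57.8 mm above the holder's; all level within 0.06 rad and at rest (all of step 3 and linear speed of each of cap, spacer, support below 0.02 m/s); the robot touches nothing.
It fails at once if the cap, not yet down at its locking height, is pressed on the head with more than 25 N (contact force between cap and holder above 25 N and z of cap in the frame of holder above 0.0585 m).
It fails at once if the cap is pressed on the spacer with more than 25 N (contact force between cap and spacer above 25 N).
It fails at once if the bottle, dish or jar is pushed more than 30 mm from its place or tipped more than 0.4 rad (distance of any of amber_bottle, dish, reagent_jar from where it was at the start of the episode above 0.03 m or angle between any of amber_bottle, dish, reagent_jar's own z axis and vertical above 0.4 rad).
It also fails if it takes over 72 s, if anything falls off the work surface, if the arm or the gripper's body presses on something with over 40 N, if the wrist force passes 120 N, or if a joint passes its speed limit or range.

## Working session

There is one attempt and no reset: what is moved stays moved. The work goes in short steps, Python scripts to look and compute and a shell command to move; the robot and the scene stay as the last step left them, time stands still between calls to the robot, and variables do not carry over. Pictures are saved under pics/ and viewed, at most 10 in all, crops included, and the job is handed in when it is done.

```bash
mkdir -p pics; cat > h.py <<'E'
import cv2, numpy as np
from bench import manip
def cam(n):
    d=manip.get_image(n); d["R"]=cv2.Rodrigues(np.array(d["rvec"],float))[0]; d["t"]=np.array(d["tvec"],float).ravel(); return d
def ray(d,u,v,z):
    r=d["R"].T@np.array([(u-d["cx"])/d["fx"],(v-d["cy"])/d["fy"],1]); c=-d["R"].T@d["t"]
    return c+r*(z-c[2])/r[2]
def proj(d,p):
    q=d["R"]@np.array(p,float)+d["t"]; return d["fx"]*q[0]/q[2]+d["cx"], d["fy"]*q[1]/q[2]+d["cy"]
E
python3 - <<'E'
from h import *
import pickle
for n in("top","scene"):
    d=cam(n); pickle.dump(d,open(n+".pkl","wb"))
    cv2.imwrite(f"pics/{n}0.png",cv2.resize(d["frame"][:,:,::-1],(784,588),interpolation=cv2.INTER_CUBIC)); print(n,d["fx"],-d["R"].T@d["t"],d["R"].round(2).tolist())
o=manip.get_obs();print({k:np.round(v,3) for k,v in o.items()}, manip.tip_extent)
E
```

```text
top 400.4070886746737 [ 0.45825818 -0.04994775  0.84882687] [[0.02, -1.0, 0.01], [-0.98, -0.03, -0.2], [0.2, -0.01, -0.98]]
scene 526.761773877607 [ 1.22635437 -0.0775943   0.95383207] [[0.01, 1.0, 0.01], [0.81, -0.0, -0.58], [-0.58, 0.02, -0.81]]
{'t': np.float64(0.1), 'joints': array([ 7.0303e+01,  2.4280e+01,  9.3426e+01,  1.0000e-03,  6.2372e+01,
       -1.0870e+00]), 'qd': array([ 0.042, -0.148, -0.104,  0.032,  0.052, -0.007]), 'effort': array([ 1.0000e-03, -5.4561e+01, -2.7432e+01,  6.5000e-02,  1.9000e-02,
       -0.0000e+00]), 'tool_pos': array([0.199, 0.592, 0.236]), 'ee_rot': array([-1.79923e+02, -3.00000e-03,  1.61389e+02]), 'ft_force': array([-0.067, -0.785,  0.266]), 'torque': array([0.01 , 0.03 , 0.013]), 'gripper_force': np.float64(0.0), 'gripper_width': np.float64(1.002)} 0.014
```

View pics/top0.png

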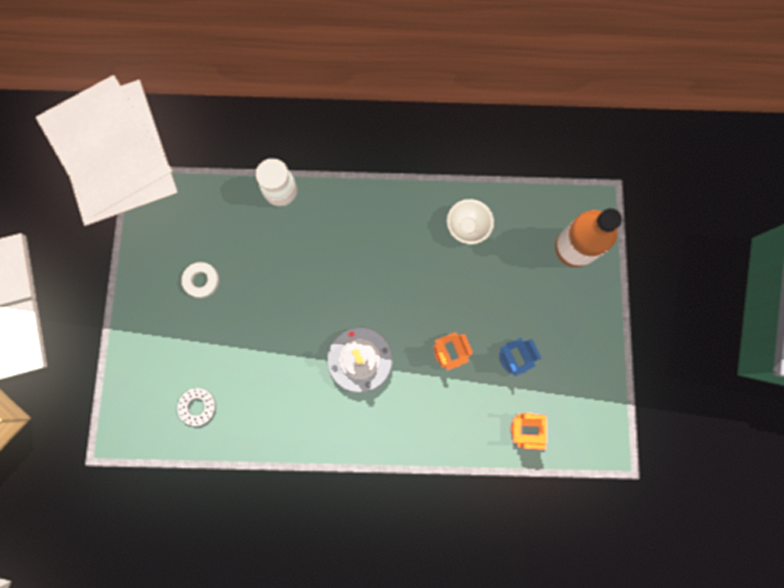

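View pics/scene0.png

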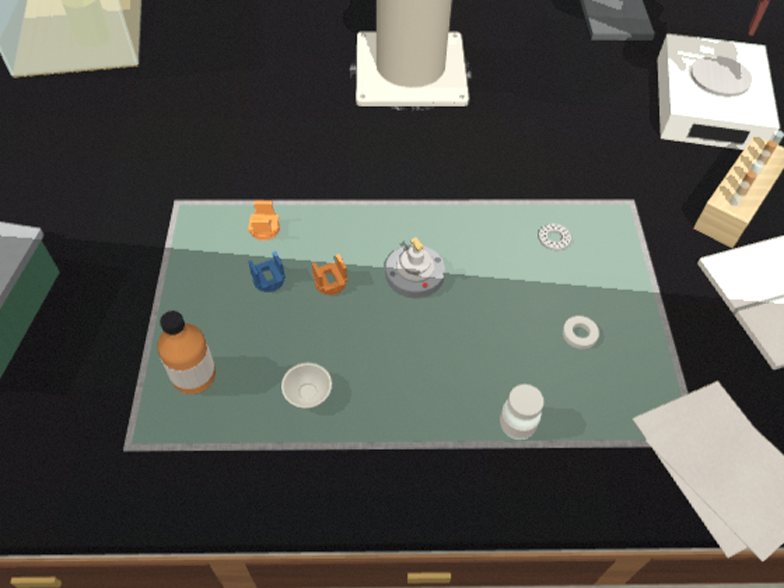

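Top view (at 1.4×): the perforated disc is at (196,408), the white ring at (200,280), and the holder at (360,360) with its brass head at about (358,355). There are three cap shapes: orange at (453,350), orange at (530,431) and blue at (520,356). Blue matches the description, so that is the cap; I'll confirm it in a crop. The bystanders are the jar (275,180), the dish (470,220) and the bottle (590,238).

```bash
python3 - <<'E'
from h import *
import pickle
T=pickle.load(open("top.pkl","rb"));S=pickle.load(open("scene.pkl","rb"))
def crop(d,c,r,k=400): 
    x,y=int(c[0]),int(c[1]); return cv2.resize(d["frame"][y-r:y+r,x-r:x+r,::-1],(k,k),interpolation=cv2.INTER_NEAREST)
a=[crop(T,(257,255),25,300),crop(T,(371,254),25,300),crop(S,(296,190),28,300),crop(S,(191,194),25,300)]
cv2.imwrite("pics/crop1.png",np.vstack([np.hstack(a[:2]),np.hstack(a[2:])]))
def blob(d,mask,c,r):
    m=np.zeros(mask.shape,np.uint8); x,y=c; m[y-r:y+r,x-r:x+r]=mask[y-r:y+r,x-r:x+r]
    m=cv2.morphologyEx(m,cv2.MORPH_CLOSE,np.ones((5,5),np.uint8))
    cs,_=cv2.findContours(m,cv2.RETR_EXTERNAL,cv2.CHAIN_APPROX_NONE)
    return max(cs,key=cv2.contourArea)
for n,d,cc in(("top",T,dict(support=(140,291),spacer=(143,200),foot=(257,257),blue=(371,254))),("scene",S,dict(support=(396,169),spacer=(415,237),foot=(296,193),blue=(191,194)))):
    hsv=cv2.cvtColor(d["frame"],cv2.COLOR_RGB2HSV)
    grey=((hsv[...,1]<70)).astype(np.uint8)
    blue=((hsv[...,0]>100)&(hsv[...,0]<125)&(hsv[...,1]>120)).astype(np.uint8)
    br=((hsv[...,0]>15)&(hsv[...,0]<35)&(hsv[...,1]>120)).astype(np.uint8)
    for k,c in cc.items():
        m=blue if k=="blue" else grey
        ct=blob(d,m,c,24 if k!="foot" else 28); e=cv2.fitEllipse(ct)
        z=dict(support=.008,spacer=.012,foot=.02,blue=.018)[k]
        w=np.array([ray(d,p[0][0],p[0][1],z)[:2] for p in ct]).astype(np.float32)
        (cx,cy),ax,an=cv2.fitEllipse(w)
        print(n,k,np.round(e[0],1),"world",round(cx,4),round(cy,4),np.round(ax,4), "area",cv2.contourArea(ct))
    c=cc["foot"]; y,x=np.nonzero(br[c[1]-28:c[1]+28,c[0]-28:c[0]+28]); y=y+c[1]-28;x=x+c[0]-28
    w=np.array([ray(d,u,v,.082)[:2] for u,v in zip(x,y)]); q=w-w.mean(0); ev,V=np.linalg.eigh(q.T@q/len(q))
    print(n,"head",len(x),w.mean(0).round(4),np.sqrt(ev),"angle",np.degrees(np.arctan2(V[1,1],V[0,1])))
    rd=(((hsv[...,0]<8)|(hsv[...,0]>172))&(hsv[...,1]>130)); y,x=np.nonzero(rd[c[1]-28:c[1]+28,c[0]-28:c[0]+28])
    print(n,"red",len(x),ray(d,x.mean()+c[0]-28,y.mean()+c[1]-28,.02)[:2])
E
```

```text
top support [139.5 290.5] world 0.442 0.2296 [0.1084 0.1163] area 2209.0
top spacer [142.5 199.5] world 0.6314 0.2396 [0.1153 0.1237] area 2209.0
top foot [256.5 256.5] world 0.5167 -0.0075 [0.1327 0.1343] area 3025.0
top blue [370.8 253.8] world 0.5273 -0.2439 [0.0452 0.0545] area 434.5
top head 23 [ 0.5142 -0.0088] [0.00140007 0.00564929] angle -152.39008917445335
top red 8 [0.55343508 0.00634459]
scene support [395.5 168.5] world 0.4406 0.2258 [0.1276 0.1724] area 2209.0
scene spacer [414.5 236.5] world 0.6314 0.2377 [0.1142 0.1448] area 2209.0
scene foot [295.5 192.5] world 0.5183 -0.0116 [0.1448 0.1815] area 3025.0
scene blue [190.9 194.6] world 0.5254 -0.2435 [0.052  0.0719] area 409.0
scene head 2 [ 0.524  -0.0082] [       nan 0.00543841] angle 75.37173642488422
scene red 8 [0.55166035 0.00389745]<stdin>:27: RuntimeWarning: invalid value encountered in sqrt
```

View pics/crop1.png

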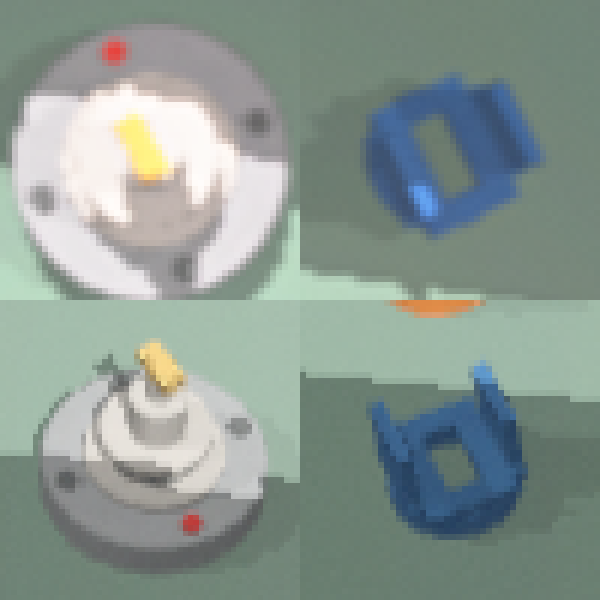

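The crop shows the holder (top left) with its brass head running from (128,118) to (155,180) and the red dot at (115,52). The other tile shows the blue two-eared cap, with its oblong hole from (430,115) to (465,190). Only this one is blue, so it is the cap. The grey mask was too loose, so I'm measuring again with a tighter one.

```bash
python3 - <<'E'
from h import *
import pickle
T=pickle.load(open("top.pkl","rb"));S=pickle.load(open("scene.pkl","rb"))
def fit(d,m,z,k):
    m=cv2.morphologyEx(m.astype(np.uint8),cv2.MORPH_CLOSE,np.ones((k,k),np.uint8))
    n,L,st,_=cv2.connectedComponentsWithStats(m); h=m.shape[0]//2
    i=1+np.argmax(st[1:,4]); cs,_=cv2.findContours((L==i).astype(np.uint8),cv2.RETR_EXTERNAL,cv2.CHAIN_APPROX_NONE)
    return max(cs,key=cv2.contourArea)[:,0,:]
for n,d,cc in(("top",T,dict(support=(140,291),spacer=(143,200),foot=(257,257))),("scene",S,dict(support=(396,169),spacer=(415,237),foot=(296,193)))):
    f=d["frame"].astype(float); g=(f[...,1]-f[...,0])/f[...,1]
    x,y=cc["support"]; print("mat",g[y-25,x],f[y-25,x],"ring",g[y-3:y+4,x].round(2))
    for k,c in cc.items():
        r=19 if k!="foot" else 34
        m=g[c[1]-r:c[1]+r,c[0]-r:c[0]+r]<0.10
        p=fit(d,m,0,5)+np.array(c)-r
        z=dict(support=.008,spacer=.012,foot=.02)[k]
        w=np.array([ray(d,a,b,z)[:2] for a,b in p]).astype(np.float32); e=cv2.fitEllipse(w)
        h=cv2.convexHull(w); print(n,k,"ell",np.round(e[0],4),np.round(e[1],4),"mec",np.round(cv2.minEnclosingCircle(w)[0],4),round(cv2.minEnclosingCircle(w)[1],4))
    hsv=cv2.cvtColor(d["frame"],cv2.COLOR_RGB2HSV); c=cc["foot"]
    br=((hsv[...,0]>12)&(hsv[...,0]<35)&(hsv[...,1]>70)); r=26
    v,u=np.nonzero(br[c[1]-r:c[1]+r,c[0]-r:c[0]+r]); v+=c[1]-r;u+=c[0]-r
    print(sorted(zip(u,v))[:40])
    w=np.array([ray(d,a,b,.082)[:2] for a,b in zip(u,v)]).astype(np.float32); print("head",w.mean(0),cv2.minAreaRect(w))
    bl=((hsv[...,0]>100)&(hsv[...,0]<125)&(hsv[...,1]>110)).astype(np.uint8)
    cs,hi=cv2.findContours(bl,cv2.RETR_CCOMP,cv2.CHAIN_APPROX_NONE)
    for q,hh in zip(cs,hi[0]):
        if len(q)>8:
            q=q[:,0]; w=np.array([ray(d,a,b,.018)[:2] for a,b in q]).astype(np.float32)
            if hh[3]>=0 or len(q)>30: print("blue","hole" if hh[3]>=0 else "outer",q.mean(0),w.mean(0),cv2.minAreaRect(w))
E
```

```text
mat 0.15023474178403756 [181. 213. 189.] ring [0.16 0.16 0.16 0.16 0.16 0.15 0.15]
top support ell [0.4416 0.229 ] [0.0548 0.0553] mec [0.4417 0.2291] 0.0286
top spacer ell [0.6309 0.2397] [0.0555 0.0592] mec [0.6306 0.2397] 0.0303
top foot ell [ 0.5159 -0.0078] [0.0958 0.0968] mec [ 0.516  -0.0077] 0.0496
[(np.int64(251), np.int64(251)), (np.int64(252), np.int64(250)), (np.int64(252), np.int64(251)), (np.int64(252), np.int64(252)), (np.int64(252), np.int64(253)), (np.int64(253), np.int64(250)), (np.int64(253), np.int64(251)), (np.int64(253), np.int64(252)), (np.int64(253), np.int64(253)), (np.int64(253), np.int64(254)), (np.int64(254), np.int64(249)), (np.int64(254), np.int64(250)), (np.int64(254), np.int64(251)), (np.int64(254), np.int64(252)), (np.int64(254), np.int64(253)), (np.int64(254), np.int64(254)), (np.int64(254), np.int64(255)), (np.int64(254), np.int64(256)), (np.int64(254), np.int64(257)), (np.int64(254), np.int64(258)), (np.int64(255), np.int64(250)), (np.int64(255), np.int64(251)), (np.int64(255), np.int64(252)), (np.int64(255), np.int64(253)), (np.int64(255), np.int6
[... 2390 characters left out ...]
4)), (np.int64(299), np.int64(175)), (np.int64(299), np.int64(176)), (np.int64(299), np.int64(177)), (np.int64(299), np.int64(178)), (np.int64(300), np.int64(173))]
head [ 0.51992947 -0.01017991] ((0.5198913216590881, -0.01020535547286272), (0.02345988340675831, 0.0119668859988451), 36.38756561279297)
blue outer [190.81176471 193.75294118] [ 0.5234652  -0.24375269] ((0.525105357170105, -0.24314090609550476), (0.07296282052993774, 0.050200220197439194), 17.76715850830078)
blue hole [190.92 196.28] [ 0.53066427 -0.24295662] ((0.5300884246826172, -0.24293850362300873), (0.026861809194087982, 0.01650387980043888), 29.40622901916504)<stdin>:10: RuntimeWarning: divide by zero encountered in divide
```

```bash
R='python3 -m handwheel'
for i in 1 2 3; do $R '[[0.085,-0.0231,-0.0178,0.009,0],[0.085,-0.0231,-0.0178,0.009,0],[0.085,-0.0231,-0.0178,0.009,0],[0.085,-0.0231,-0.0178,0.009,0],[0.085,-0.0231,-0.0178,0.009,0]]' 10; done
$R '[[0.085,0,0,0,-6.2],[0.085,0,0,0,-6.2],[0.085,0,0,0,-6.2],[0.085,0,0,0,0],[0.085,0,0,0,0]]'
```

```text
t: 0.52
tool_pos: [0.2808, 0.4697, 0.191]
ee_rot: [-180.0, -0.0, 161.4]
ft_force: [0.8, 0.4, 0.3]
gripper_width: 0.966
gripper_force: 0.0
t: 0.93
tool_pos: [0.3619, 0.3486, 0.1461]
ee_rot: [-180.0, -0.0, 161.4]
ft_force: [0.7, -0.3, -0.2]
gripper_width: 0.968
gripper_force: 0.0
t: 1.35
tool_pos: [0.4431, 0.2274, 0.1011]
ee_rot: [-180.0, -0.0, 161.4]
ft_force: [-0.4, 1.5, -0.3]
gripper_width: 0.964
gripper_force: 0.0
t: 1.77
tool_pos: [0.4425, 0.2286, 0.1015]
ee_rot: [-180.0, -0.0, 179.8]
ft_force: [-0.8, -0.0, -0.6]
gripper_width: 0.967
gripper_force: 0.0
```

```bash
R='python3 -m handwheel'
$R '[[0.085,0,0,0.021,0],[0.085,0,0,0.021,0],[0.085,0,0,0.021,0],[0.085,0,0,0.021,0],[0.085,0,0,0,0]]' 8
$R '[[0.04,0,0,0,0],[0.04,0,0,0,0],[0.04,0,0,0,0],[0.04,0,0,0,0],[0.04,0,0,0,0]]'
$R '[[0.04,0,0,0,0],[0.04,0,0,0,0],[0.04,0,0,0,0],[0.085,0,0,0,0],[0.085,0,0,0,0]]'
```

```text
t: 2.18
tool_pos: [0.4421, 0.2287, 0.0154]
ee_rot: [-180.0, -0.1, 179.8]
ft_force: [-1.0, 0.6, 0.2]
gripper_width: 0.968
gripper_force: 0.0
t: 2.6
tool_pos: [0.4428, 0.2288, 0.0182]
ee_rot: [180.0, 0.0, 180.0]
ft_force: [-0.0, -0.8, 1.5]
gripper_width: 0.624
gripper_force: 0.3
t: 3.02
tool_pos: [0.4426, 0.2287, 0.0177]
ee_rot: [180.0, 0.0, 180.0]
ft_force: [-0.0, 0.2, 0.1]
gripper_width: 0.716
gripper_force: 0.0
```

```bash
R='python3 -m handwheel'
$R '[[0.085,0,0,0,0],[0.085,0,0,0,7],[0.085,0,0,0,7],[0.085,0,0,0,7],[0.085,0,0,0,7]]' 12
$R '[[0.085,0,0,0,7],[0.085,0,0,0,7],[0.085,0,0,0,7],[0.085,0,0,0,7],[0.085,0,0,0,7]]'
$R '[[0.085,0,0,0,7],[0.085,0,0,0,7],[0.085,0,0,0,7],[0.085,0,0,0,6],[0.06,0,0,0,0]]'
$R '[[0.04,0,0,0,0],[0.04,0,0,0,0],[0.04,0,0,0,0],[0.04,0,0,0,0],[0.04,0,0,0,0]]'
$R '[[0.04,0,0,0,0],[0.04,0,0,0,0],[0.04,0,0,0,0],[0.04,0,0,0,0],[0.04,0,0,0,0]]'
```

```text
t: 3.43
tool_pos: [0.4425, 0.2286, 0.0175]
ee_rot: [-180.0, -0.0, 151.6]
ft_force: [-0.5, 0.4, -0.5]
gripper_width: 0.966
gripper_force: 0.0
t: 3.85
tool_pos: [0.4425, 0.2286, 0.0175]
ee_rot: [-180.0, 0.0, 116.6]
ft_force: [0.1, -1.0, 0.4]
gripper_width: 0.964
gripper_force: 0.0
t: 4.27
tool_pos: [0.4425, 0.2287, 0.0175]
ee_rot: [-180.0, 0.0, 89.8]
ft_force: [-0.1, -0.3, 0.1]
gripper_width: 0.922
gripper_force: 0.0
t: 4.68
tool_pos: [0.4425, 0.2287, 0.0177]
ee_rot: [-180.0, 0.0, 90.0]
ft_force: [-0.4, -0.2, -0.1]
gripper_width: 0.612
gripper_force: 12.0
t: 5.1
tool_pos: [0.4426, 0.2287, 0.0176]
ee_rot: [-180.0, 0.0, 90.0]
ft_force: [0.6, 0.1, -0.3]
gripper_width: 0.614
gripper_force: 12.0
```

```bash
R='python3 -m handwheel'
$R '[[0.04,0,0,-0.025,0],[0.04,0,0,-0.03,0],[0.04,0,0,-0.03,0],[0.04,-0.018,0.006,-0.005,0],[0.04,-0.0335,0.0105,0,0]]'
$R '[[0.04,-0.0338,0.0106,0,0],[0.04,-0.0338,0.0106,0,0],[0.04,-0.0338,0.0106,0,0],[0.04,-0.0338,0.0106,0,0],[0.04,-0.0338,0.0106,0,0]]'
$R '[[0.04,-0.016,0.0045,0,0],[0.04,0,0,0,0],[0.04,0,0,0,0],[0.04,0,0,0,0],[0.04,0,0,0,0]]'
python3 - <<'E'
from h import *
d=cam("scene");t=cam("top");print(manip.get_obs()["tool_pos"],manip.get_obs()["ft_force"])
a=cv2.resize(d["frame"][120:240,230:350,::-1],(400,400),interpolation=cv2.INTER_CUBIC);b=cv2.resize(t["frame"][200:320,200:320,::-1],(400,400),interpolation=cv2.INTER_CUBIC)
cv2.imwrite("pics/hover.png",np.hstack([a,b]))
E
```

```text
t: 5.52
tool_pos: [0.4607, 0.1792, 0.1102]
ee_rot: [179.7, -0.1, 90.2]
ft_force: [1.7, -0.0, -1.3]
gripper_width: 0.614
gripper_force: 12.0
t: 5.93
tool_pos: [0.5123, 0.0065, 0.1078]
ee_rot: [180.0, -0.0, 90.0]
ft_force: [1.0, -0.0, -0.8]
gripper_width: 0.611
gripper_force: 12.0
t: 6.35
tool_pos: [0.516, -0.0067, 0.1076]
ee_rot: [-180.0, -0.0, 90.1]
ft_force: [0.2, 0.2, -0.3]
gripper_width: 0.614
gripper_force: 12.0
[ 0.51619237 -0.00665861  0.10766293] [-0.33881713  0.04678684 -1.56647983]
```

View pics/hover.png

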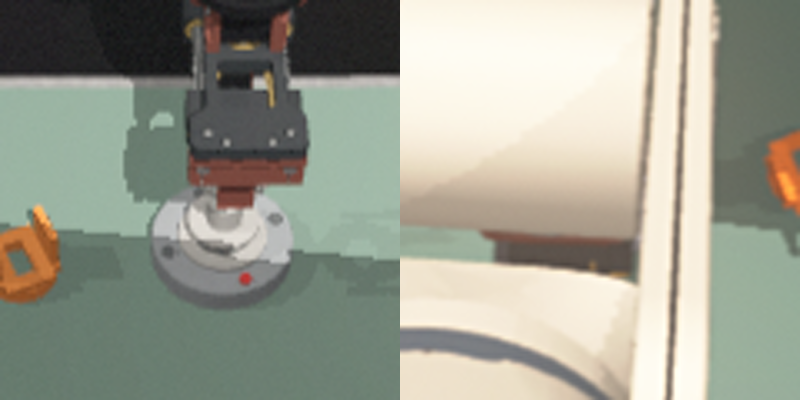

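The scene view shows the gripper centred over the holder, with the front finger hiding the disc (finger tip at about (237,200) in the crop). The arm blocks the top view. I'll lower by feel.

```bash
R='python3 -m handwheel'
$R '[[0.04,-0.0011,0.0003,0,0],[0.04,0,0,0.002,0],[0.04,0,0,0.002,0],[0.04,0,0,0.002,0],[0.04,0,0,0,0]]'
$R '[[0.04,0,0,0.002,0],[0.04,0,0,0.001,0],[0.04,0,0,0.001,0],[0.04,0,0,0,0],[0.04,0,0,0,0]]'
$R '[[0.04,0,0,0.002,0],[0.04,0,0,0.002,0],[0.04,0,0,0.001,0],[0.04,0,0,0.001,0],[0.04,0,0,0,0]]'
```

```text
t: 6.87
tool_pos: [0.5165, -0.0088, 0.1012]
ee_rot: [-180.0, -0.0, 90.0]
ft_force: [0.2, -0.1, -0.7]
gripper_width: 0.615
gripper_force: 12.0
t: 7.28
tool_pos: [0.5167, -0.009, 0.0976]
ee_rot: [-180.0, 0.0, 90.0]
ft_force: [-0.3, -0.1, -2.2]
gripper_width: 0.609
gripper_force: 12.0
t: 7.7
tool_pos: [0.5167, -0.009, 0.0914]
ee_rot: [-180.0, 0.0, 90.0]
ft_force: [-1.4, -1.8, -1.7]
gripper_width: 0.608
gripper_force: 12.0
```

```bash
R='python3 -m handwheel'
$R '[[0.04,0.0006,0,0.003,0],[0.04,0,0,0.003,0],[0.04,0,0,0.003,0],[0.04,0,0,0.002,0],[0.04,0,0,0,0]]'
$R '[[0.04,0,0,0.001,0],[0.04,0,0,0.001,0],[0.04,0,0,0.001,0],[0.04,0,0,0.001,0],[0.04,0,0,0,0]]'
```

```text
t: 8.12
tool_pos: [0.5171, -0.0081, 0.0802]
ee_rot: [180.0, -0.0, 90.0]
ft_force: [1.0, 0.2, -1.5]
gripper_width: 0.612
gripper_force: 12.0
t: 8.53
tool_pos: [0.5167, -0.0083, 0.0765]
ee_rot: [-180.0, -0.0, 90.0]
ft_force: [-0.9, -0.4, -0.3]
gripper_width: 0.614
gripper_force: 12.0
```

```bash
R='python3 -m handwheel'
$R '[[0.04,0,0,0.002,0],[0.04,0,0,0.002,0],[0.04,0,0,0.003,0],[0.04,0,0,0.003,0],[0.04,0,0,0,0]]'
$R '[[0.04,0,0,0.003,0],[0.04,0,0,0.002,0],[0.04,0,0,0.002,0],[0.04,0,0,0.001,0],[0.04,0,0,0,0]]'
```

```text
t: 8.95
tool_pos: [0.5161, -0.0088, 0.0662]
ee_rot: [-179.9, 0.0, 90.0]
ft_force: [-2.8, -4.0, 0.3]
gripper_width: 0.616
gripper_force: 12.0
t: 9.37
tool_pos: [0.5165, -0.0085, 0.0583]
ee_rot: [-180.0, 0.0, 90.0]
ft_force: [-2.6, -4.3, -0.2]
gripper_width: 0.612
gripper_force: 12.0
```

```bash
R='python3 -m handwheel'
$R '[[0.085,0,0,0,0],[0.085,0,0,0,0],[0.085,0,0,0,0],[0.085,0,0,0,0],[0.085,0,0,-0.01,0]]'
$R '[[0.085,0,0,-0.02,0],[0.085,0,0,-0.02,0],[0.085,0,0,-0.02,0],[0.085,0.031,0.0144,0,0],[0.085,0.031,0.0144,0,0]]'
$R '[[0.085,0.031,0.0144,0,0],[0.085,0.031,0.0144,0,0],[0.085,0.031,0.0144,0,0],[0.085,0.031,0.0144,0.015,0],[0.085,0.031,0.0144,0.02,0]]'
$R '[[0.085,0.031,0.0144,0.015,0],[0.085,0,0,0,0],[0.085,0,0,0,0],[0.085,0,0,0,0],[0.085,0,0,0,0]]'
python3 - <<'E'
from h import *
d=cam("scene");t=cam("top")
a=cv2.resize(d["frame"][140:260,230:350,::-1],(400,400),interpolation=cv2.INTER_CUBIC);b=cv2.resize(t["frame"][200:320,200:320,::-1],(400,400),interpolation=cv2.INTER_CUBIC)
cv2.imwrite("pics/s1.png",np.hstack([a,b]))
E
```

```text
t: 9.78
tool_pos: [0.5161, -0.0081, 0.0678]
ee_rot: [-179.9, -0.0, 90.0]
ft_force: [-0.4, -0.1, 0.9]
gripper_width: 0.947
gripper_force: 0.0
t: 10.2
tool_pos: [0.5469, 0.0535, 0.1312]
ee_rot: [179.8, -0.0, 89.8]
ft_force: [0.4, -0.3, -0.3]
gripper_width: 0.967
gripper_force: 0.0
t: 10.62
tool_pos: [0.6198, 0.211, 0.0961]
ee_rot: [179.7, -0.1, 90.0]
ft_force: [0.0, 0.1, -0.9]
gripper_width: 0.972
gripper_force: 0.0
t: 11.03
tool_pos: [0.632, 0.2387, 0.0797]
ee_rot: [180.0, -0.0, 90.0]
ft_force: [-0.9, -0.3, 0.6]
gripper_width: 0.971
gripper_force: 0.0
```

View pics/s1.png

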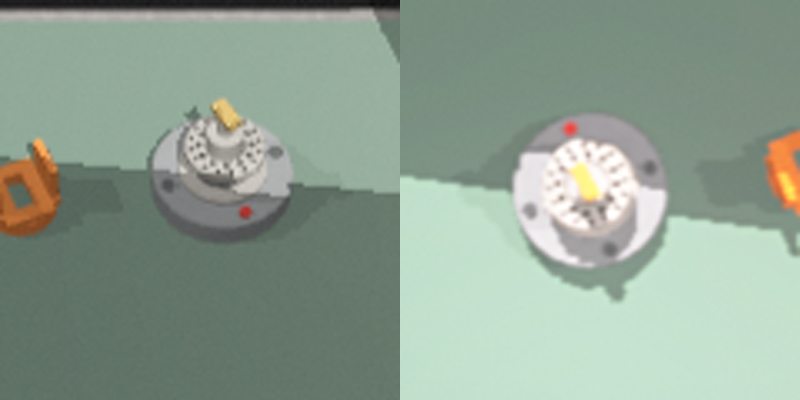

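The perforated disc lies flat around the post on the seat: crop (225,145) in the scene view, (588,187) in the top view. Next is the spacer.

```bash
R='python3 -m handwheel'
$R '[[0.085,0,0,0.02,0],[0.085,0,0,0.02,0],[0.085,0,0,0.02,0],[0.085,0,0,0,0],[0.05,0,0,0,0]]' 8
$R '[[0.04,0,0,0,0],[0.04,0,0,0,0],[0.04,0,0,0,0],[0.04,0,0,0,0],[0.04,0,0,0,0]]'
$R '[[0.085,0,0,0,0],[0.085,0,0,0,0],[0.085,0,0,0,0],[0.085,0,0,0,-6],[0.085,0,0,0,-7]]'
$R '[[0.085,0,0,0,-7],[0.085,0,0,0,-7],[0.085,0,0,0,-7],[0.085,0,0,0,-7],[0.085,0,0,0,-7]]'
$R '[[0.085,0,0,0,-7],[0.085,0,0,0,-7],[0.085,0,0,0,-7],[0.085,0,0,0,-7],[0.085,0,0,0,-7]]'
$R '[[0.085,0,0,0,-7],[0.05,0,0,0,0],[0.04,0,0,0,0],[0.04,0,0,0,0],[0.04,0,0,0,0]]' 12
$R '[[0.04,0,0,0,0],[0.04,0,0,0,0],[0.04,0,0,0,0],[0.04,0,0,0,0],[0.04,0,0,0,0]]'
```

```text
t: 11.55
tool_pos: [0.6315, 0.2387, 0.0185]
ee_rot: [-179.9, 0.0, 89.9]
ft_force: [0.0, 0.0, 0.9]
gripper_width: 0.925
gripper_force: 0.0
t: 11.97
tool_pos: [0.6327, 0.2399, 0.0198]
ee_rot: [179.9, -0.0, 90.0]
ft_force: [-0.9, -0.7, 5.2]
gripper_width: 0.614
gripper_force: 8.0
t: 12.38
tool_pos: [0.6319, 0.2396, 0.0184]
ee_rot: [-180.0, 0.0, 103.3]
ft_force: [0.9, -1.1, 0.2]
gripper_width: 0.942
gripper_force: 0.0
t: 12.8
tool_pos: [0.6319, 0.2397, 0.0184]
ee_rot: [-180.0, -0.0, 138.3]
ft_force: [0.1, 0.1, -0.2]
gripper_width: 0.966
gripper_force: 0.0
t: 13.22
tool_pos: [0.6319, 0.2396, 0.0184]
ee_rot: [-180.0, -0.0, 173.3]
ft_force: [0.8, 0.7, -0.3]
gripper_width: 0.967
gripper_force: 0.0
t: 13.63
tool_pos: [0.6321, 0.2397, 0.0186]
ee_rot: [-180.0, -0.0, 179.8]
ft_force: [-0.1, -0.4, 0.3]
gripper_width: 0.705
gripper_force: 0.0
t: 14.05
tool_pos: [0.6321, 0.2397, 0.0187]
ee_rot: [-180.0, -0.0, 180.0]
ft_force: [-0.1, 0.3, -1.0]
gripper_width: 0.611
gripper_force: 12.0
```

```bash
R='python3 -m handwheel'
$R '[[0.04,0,0,-0.02,0],[0.04,0,0,-0.03,0],[0.04,0,0,-0.03,0],[0.04,0.008,-0.018,-0.015,0],[0.04,0.0145,-0.031,0,0]]'
$R '[[0.04,0.0145,-0.031,0,0],[0.04,0.0145,-0.031,0,0],[0.04,0.0145,-0.031,0,0],[0.04,0.0145,-0.031,0,0],[0.04,0.0145,-0.031,0,0]]'
$R '[[0.04,0.0145,-0.031,0,0],[0.04,0.0065,-0.014,0,0],[0.04,0,0,0,0],[0.04,0,0,0,0],[0.04,0,0,0,0]]'
```

```text
t: 14.47
tool_pos: [0.6134, 0.1933, 0.1183]
ee_rot: [179.8, 0.5, -179.9]
ft_force: [-0.1, -0.5, 0.1]
gripper_width: 0.61
gripper_force: 12.0
t: 14.88
tool_pos: [0.5362, 0.0345, 0.1139]
ee_rot: [-180.0, 0.0, 180.0]
ft_force: [-0.4, -0.6, -0.3]
gripper_width: 0.611
gripper_force: 12.0
t: 15.3
tool_pos: [0.5168, -0.0089, 0.1139]
ee_rot: [180.0, 0.1, 180.0]
ft_force: [0.2, -0.4, -0.1]
gripper_width: 0.606
gripper_force: 12.0
```

```bash
R='python3 -m handwheel'
$R '[[0.04,0.0005,-0.0002,0.005,0],[0.04,0,0,0.005,0],[0.04,0,0,0.002,0],[0.04,0,0,0.002,0],[0.04,0,0,0.001,0]]'
$R '[[0.04,0,0,0.002,0],[0.04,0,0,0.002,0],[0.04,0,0,0.003,0],[0.04,0,0,0.003,0],[0.04,0,0,0,0]]'
$R '[[0.04,0,0,0.003,0],[0.04,0,0,0.003,0],[0.04,0,0,0.002,0],[0.04,0,0,0.001,0],[0.04,0,0,0,0]]'
```

```text
t: 15.72
tool_pos: [0.5154, -0.0091, 0.0981]
ee_rot: [180.0, -0.0, -180.0]
ft_force: [0.5, 0.0, -1.2]
gripper_width: 0.606
gripper_force: 12.0
t: 16.13
tool_pos: [0.5152, -0.0095, 0.0881]
ee_rot: [180.0, -0.0, 180.0]
ft_force: [-0.5, -0.4, -0.5]
gripper_width: 0.612
gripper_force: 12.0
t: 16.55
tool_pos: [0.5154, -0.0095, 0.0794]
ee_rot: [180.0, -0.0, 180.0]
ft_force: [-0.3, -0.7, -0.4]
gripper_width: 0.607
gripper_force: 12.0
```

```bash
R='python3 -m handwheel'
$R '[[0.04,0,0,0.001,0],[0.04,0,0,0.001,0],[0.04,0,0,0.001,0],[0.04,0,0,0.001,0],[0.04,0,0,0,0]]'
$R '[[0.04,0,0,0.002,0],[0.04,0,0,0.002,0],[0.04,0,0,0.002,0],[0.04,0,0,0.0015,0],[0.04,0,0,0,0]]'
```

```text
t: 16.97
tool_pos: [0.5155, -0.0095, 0.0755]
ee_rot: [180.0, -0.0, 180.0]
ft_force: [-0.1, -0.3, -0.8]
gripper_width: 0.614
gripper_force: 12.0
t: 17.38
tool_pos: [0.5153, -0.0095, 0.0678]
ee_rot: [180.0, -0.0, 180.0]
ft_force: [-0.4, -0.0, -0.4]
gripper_width: 0.611
gripper_force: 12.0
```

```bash
R='python3 -m handwheel'
$R '[[0.085,0,0,0,0],[0.085,0,0,0,0],[0.085,0,0,0,0],[0.085,0,0,0,0],[0.085,0,0,-0.01,0]]'
$R '[[0.085,0,0,-0.02,0],[0.085,0,0,-0.02,0],[0.085,0,0,-0.02,0],[0.085,-0.0014,-0.029,0,0],[0.085,-0.0014,-0.029,0,0]]'
$R '[[0.065,-0.0014,-0.029,0,0],[0.065,-0.0014,-0.029,0,0],[0.065,-0.0014,-0.029,0,0],[0.065,-0.0014,-0.029,0,0],[0.065,-0.0014,-0.029,0,0]]'
$R '[[0.065,-0.0014,-0.029,0,0],[0.065,0,0,0,7],[0.065,0,0,0,7],[0.065,0,0,0,7],[0.065,0,0,0,7]]'
for i in 1 2 3; do $R '[[0.065,0,0,0,7],[0.065,0,0,0,7],[0.065,0,0,0,7],[0.065,0,0,0,7],[0.065,0,0,0,7]]'; done
$R '[[0.065,0,0,0,7],[0.065,0,0,0,7],[0.065,0,0,0,6],[0.065,0,0,0,0],[0.065,0,0,0,0]]'
python3 - <<'E'
from h import *
d=cam("scene");t=cam("top")
a=cv2.resize(d["frame"][130:250,140:340,::-1],(800,480),interpolation=cv2.INTER_CUBIC)
cv2.imwrite("pics/s2.png",a); print(manip.get_obs()["joints"],manip.get_obs()["tool_pos"],manip.get_obs()["ee_rot"])
cv2.imwrite("t2.png",t["frame"][:,:,::-1])
E
```

```text
t: 17.8
tool_pos: [0.5145, -0.0094, 0.0773]
ee_rot: [180.0, -0.2, 180.0]
ft_force: [-1.1, -0.4, 0.5]
gripper_width: 0.942
gripper_force: 0.0
t: 18.22
tool_pos: [0.5195, -0.0674, 0.1405]
ee_rot: [-180.0, 0.2, -179.8]
ft_force: [0.1, -0.5, 0.5]
gripper_width: 0.97
gripper_force: 0.0
t: 18.63
tool_pos: [0.5253, -0.214, 0.1391]
ee_rot: [-180.0, 0.0, 180.0]
ft_force: [0.3, -0.7, -0.8]
gripper_width: 0.738
gripper_force: 0.0
t: 19.05
tool_pos: [0.5266, -0.2419, 0.139]
ee_rot: [180.0, 0.0, 151.6]
ft_force: [0.2, 0.3, -1.0]
gripper_width: 0.739
gripper_force: 0.0
t: 19.47
tool_pos: [0.5268, -0.2415, 0.139]
ee_rot: [180.0, 0.0, 116.6]
ft_force: [-0.4, -0.6, 0.0]
gripper_width: 0.74
gripper_force: 0.0
t: 19.88
tool_pos: [0.5268, -0.2415, 0.139]
ee_rot: [180.0, 0.0, 81.6]
ft_force: [-0.2, -0.6, 1.0]
gripper_width: 0.737
gripper_force: 0.0
t: 20.3
tool_pos: [0.5268, -0.2415, 0.139]
ee_rot: [180.0, -0.0, 46.6]
ft_force: [-0.7, -0.1, 0.1]
gripper_width: 0.743
gripper_force: 0.0
t: 20.72
tool_pos: [0.5268, -0.2415, 0.1388]
ee_rot: [180.0, -0.0, 27.2]
ft_force: [-0.1, 0.9, 1.0]
gripper_width: 0.738
gripper_force: 0.0
[-2.58075226e+01  2.78804816e+01  1.02990223e+02 -1.21437871e-03
  4.91077781e+01  3.70340581e+01] [ 0.52678652 -0.24153077  0.13859322] [ 1.79982270e+02 -1.22267163e-02  2.71592160e+01]
```

View pics/s2.png

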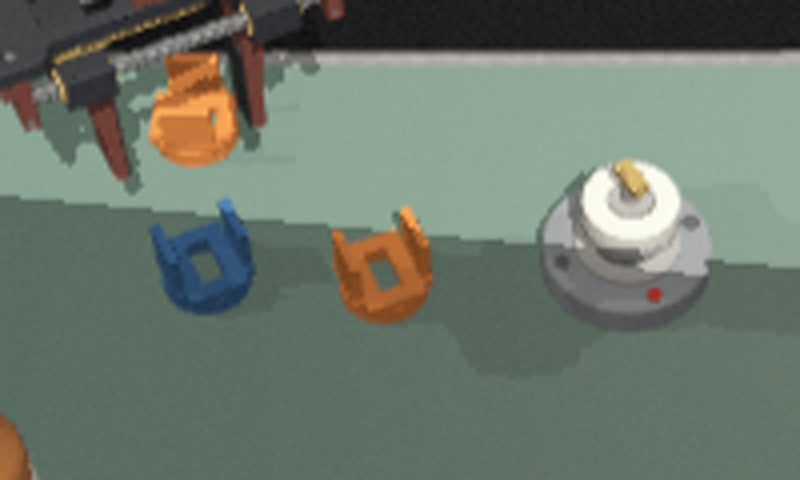

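The white spacer now lies flat on the disc around the post (630,205). The blue cap at (205,262) is undisturbed and the open gripper is above it. I'm gripping the ears.

```bash
R='python3 -m handwheel'
$R '[[0.065,0,0,0.03,0],[0.065,0,0,0.03,0],[0.065,0,0,0.03,0],[0.065,0,0,0.0125,0],[0.065,0,0,0,0]]' 30
$R '[[0.035,0,0,0,0],[0.035,0,0,0,0],[0.035,0,0,0,0],[0.035,0,0,0,0],[0.035,0,0,0,0]]'
$R '[[0.035,0,0,0,0],[0.035,0,0,0,0],[0.035,0,0,0,0],[0.035,0,0,0,0],[0.035,0,0,0,0]]'
```

```text
t: 21.23
tool_pos: [0.5247, -0.2406, 0.033]
ee_rot: [-179.7, 0.2, 27.1]
ft_force: [-0.4, 0.5, 0.5]
gripper_width: 0.739
gripper_force: 0.0
t: 21.65
tool_pos: [0.5279, -0.2421, 0.0374]
ee_rot: [179.9, -0.1, 27.0]
ft_force: [-0.5, -0.7, 7.2]
gripper_width: 0.522
gripper_force: 30.0
t: 22.07
tool_pos: [0.5279, -0.2421, 0.0374]
ee_rot: [179.9, -0.1, 27.0]
ft_force: [-0.1, 0.2, 7.8]
gripper_width: 0.526
gripper_force: 30.0
```

```bash
R='python3 -m handwheel'
$R '[[0.035,0,0,-0.025,0],[0.035,0,0,-0.03,0],[0.035,0,0,-0.03,0],[0.035,0,0,-0.02,0],[0.035,0.0118,-0.0266,0,0]]'
$R '[[0.035,0.0118,-0.0266,0,0],[0.035,0.0118,-0.0266,0,0],[0.035,0.0118,-0.0266,0,0],[0.035,0.0118,-0.0266,0,0],[0.035,0.0118,-0.0266,0,0]]'
$R '[[0.035,0.0118,-0.0266,0,0],[0.035,0.0118,-0.0266,0,0],[0.035,0,0,0,0],[0.035,0,0,0,0],[0.035,0,0,0,0]]'
python3 - <<'E'
from h import *
import pickle
T=pickle.load(open("top.pkl","rb"));f=cv2.cvtColor(cv2.imread("t2.png"),cv2.COLOR_BGR2RGB)[230:275,235:280].astype(float)
# saturation-weighted moments of yellow: sub-pixel axis
w=np.clip((f[...,0]-f[...,2])/255-0.12,0,None); v,u=np.nonzero(w>0); ww=w[v,u]
p=np.array([ray(T,a+235,b+230,.082)[:2] for a,b in zip(u,v)])
c=np.average(p,0,ww);q=p-c;C=(q*ww[:,None]).T@q/ww.sum();e,V=np.linalg.eigh(C)
print(len(u),c,np.sqrt(12*e),np.degrees(np.arctan(V[1,1]/V[0,1])))
d=cam("scene");cv2.imwrite("pics/s3.png",cv2.resize(d["frame"][110:250,210:380,::-1],(680,560),interpolation=cv2.INTER_CUBIC))
E
```

```text
t: 22.48
tool_pos: [0.529, -0.2167, 0.1462]
ee_rot: [179.5, -0.4, 26.8]
ft_force: [1.6, 1.1, -0.6]
gripper_width: 0.521
gripper_force: 30.0
t: 22.9
tool_pos: [0.5171, -0.0659, 0.1413]
ee_rot: [180.0, -0.0, 27.0]
ft_force: [0.1, 0.3, -0.7]
gripper_width: 0.521
gripper_force: 30.0
t: 23.32
tool_pos: [0.5144, -0.0093, 0.1411]
ee_rot: [180.0, -0.0, 27.0]
ft_force: [0.5, -0.5, -0.8]
gripper_width: 0.519
gripper_force: 30.0
103 [ 0.51888921 -0.00710966] [0.01043737 0.03885753] 21.34826483555066
```

View pics/s3.png

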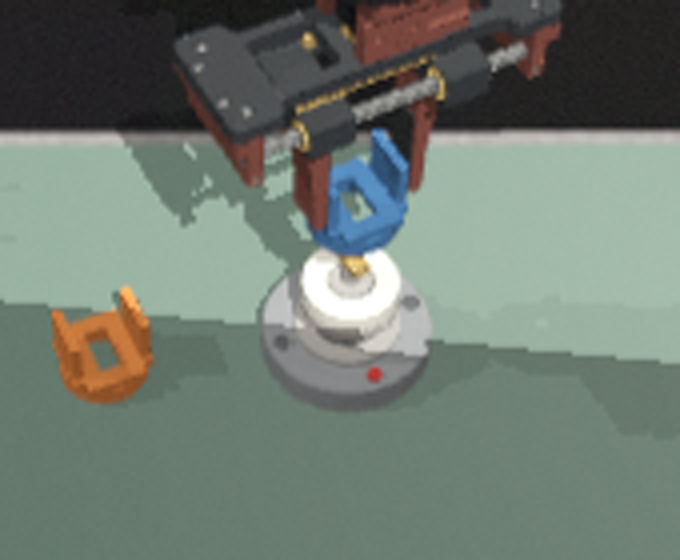

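The cap is held level by its ears above the head (cap hole at about (357,203), head at (352,263) in the crop). I'm refining the head angle without the red dot and measuring where the cap sits in the grip.

```bash
python3 - <<'E'
from h import *
import pickle
T=pickle.load(open("top.pkl","rb"));F=cv2.cvtColor(cv2.imread("t2.png"),cv2.COLOR_BGR2RGB)
for f in (F,T["frame"]):
    f=f[246:262,248:262].astype(float)
    for th in(.12,.25,.4):
        w=np.clip((f[...,1]-f[...,2])/255-th,0,None); v,u=np.nonzero(w>0); ww=w[v,u]
        p=np.array([ray(T,a+248,b+246,.082)[:2] for a,b in zip(u,v)])
        c=np.average(p,0,ww);q=p-c;C=(q*ww[:,None]).T@q/ww.sum();e,V=np.linalg.eigh(C)
        print(th,len(u),c.round(4),np.sqrt(12*e).round(4),np.degrees(np.arctan(V[1,1]/V[0,1])).round(1))
d=cam("scene");hsv=cv2.cvtColor(d["frame"],cv2.COLOR_RGB2HSV)
bl=((hsv[...,0]>95)&(hsv[...,0]<125)&(hsv[...,1]>100)).astype(np.uint8)
cs,hi=cv2.findContours(bl,cv2.RETR_CCOMP,cv2.CHAIN_APPROX_NONE)
for q,hh in zip(cs,hi[0]):
    if hh[3]>=0 and len(q)>8:
        q=q[:,0]; print("hole px",q.mean(0),"z.1217",ray(d,*q.mean(0),.1217),"z.1187",ray(d,*q.mean(0),.1187)); 
        print(cv2.minAreaRect(np.array([ray(d,a,b,.12)[:2] for a,b in q]).astype(np.float32)))
# compare: same-bias reference = hole contour seen before the grasp, pose known after it only in tool y
E
```

```text
0.12 67 [ 0.5159 -0.0081] [0.0085 0.0202] 30.9
0.25 43 [ 0.516  -0.0082] [0.0067 0.0185] 30.9Traceback (most recent call last):
  File "<stdin>", line 9, in <module>
    raise ZeroDivisionError(
        "Weights sum to zero, can't be normalized")
ZeroDivisionError: Weights sum to zero, can't be normalized
```

```bash
python3 - <<'E'
from h import *
d=cam("scene");hsv=cv2.cvtColor(d["frame"],cv2.COLOR_RGB2HSV)
bl=((hsv[...,0]>95)&(hsv[...,0]<125)&(hsv[...,1]>100)).astype(np.uint8)
cs,hi=cv2.findContours(bl,cv2.RETR_CCOMP,cv2.CHAIN_APPROX_NONE)
for q,hh in zip(cs,hi[0]):
    if hh[3]>=0 and len(q)>8:
        q=q[:,0]; p=ray(d,*q.mean(0),.1187); o=p[:2]-manip.get_obs()["tool_pos"][:2]
        # seen while it stood: hole at z .018 plane (0.5307,-0.2430) incl. the same edge bias
        print("hole px",q.mean(0),p,"offset world",o,"tool x",o@[.891,.454],"tool y",o@[.454,-.891],cv2.minAreaRect(np.array([ray(d,a,b,.1187)[:2] for a,b in q]).astype(np.float32)))
E
```

```text
hole px [298.34782609 160.86956522] [ 0.51465578 -0.00994417  0.1187    ] offset world [2.08087334e-04 3.19447614e-05] tool x 0.00019990873619444124 tool y 6.600886716681457e-05 ((0.5144473910331726, -0.010019799694418907), (0.02446644939482212, 0.015116777271032333), 35.78605270385742)
```

```bash
R='python3 -m handwheel'
$R '[[0.035,0.0008,0.0006,0.006,-4],[0.035,0,0,0.006,0],[0.035,0,0,0.006,0],[0.035,0,0,0.006,0],[0.035,0,0,0,0]]'
$R '[[0.035,0,0,0.004,0],[0.035,0,0,0.002,0],[0.035,0,0,0.001,0],[0.035,0,0,0,0],[0.035,0,0,0,0]]'
$R '[[0.035,0,0,0.001,0],[0.035,0,0,0.0005,0],[0.035,0,0,0.0005,0],[0.035,0,0,0.0005,0],[0.035,0,0,0,0]]'
```

```text
t: 23.83
tool_pos: [0.5143, -0.0096, 0.1153]
ee_rot: [-179.9, 0.1, 30.9]
ft_force: [-0.1, -0.3, -1.3]
gripper_width: 0.521
gripper_force: 30.0
t: 24.25
tool_pos: [0.5153, -0.0092, 0.1097]
ee_rot: [180.0, -0.0, 31.0]
ft_force: [-0.1, -0.3, -2.1]
gripper_width: 0.519
gripper_force: 30.0
t: 24.67
tool_pos: [0.5152, -0.0092, 0.1071]
ee_rot: [-180.0, 0.0, 31.0]
ft_force: [-0.2, -0.0, -0.6]
gripper_width: 0.522
gripper_force: 30.0
```

```bash
R='python3 -m handwheel'
$R '[[0.035,0,0,0.0005,0],[0.035,0,0,0.0005,0],[0.035,0,0,0.0005,0],[0.035,0,0,0.0005,0],[0.035,0,0,0,0]]'
$R '[[0.035,0,0,0.0005,0],[0.035,0,0,0.0005,0],[0.035,0,0,0.0003,0],[0.035,0,0,0,0],[0.035,0,0,0,0]]'
```

```text
t: 25.08
tool_pos: [0.5154, -0.0092, 0.1051]
ee_rot: [180.0, -0.0, 31.0]
ft_force: [0.7, 0.8, -1.5]
gripper_width: 0.524
gripper_force: 30.0
t: 25.5
tool_pos: [0.5154, -0.0092, 0.1039]
ee_rot: [180.0, -0.0, 31.0]
ft_force: [1.0, 0.8, -1.2]
gripper_width: 0.518
gripper_force: 30.0
```

It dropped over the head with no resistance. Next I move down to the spacer, then press against the spring.

```bash
R='python3 -m handwheel'
$R '[[0.035,0,0,0.0015,0],[0.035,0,0,0.0015,0],[0.035,0,0,0.0015,0],[0.035,0,0,0.0012,0],[0.035,0,0,0,0]]'
$R '[[0.035,0,0,0.001,0],[0.035,0,0,0.001,0],[0.035,0,0,0.001,0],[0.035,0,0,0.0005,0],[0.035,0,0,0,0]]'
```

```text
t: 25.92
tool_pos: [0.5153, -0.0092, 0.0979]
ee_rot: [-180.0, -0.0, 31.0]
ft_force: [1.5, 0.6, -2.0]
gripper_width: 0.521
gripper_force: 30.0
t: 26.33
tool_pos: [0.5154, -0.0092, 0.0949]
ee_rot: [180.0, -0.0, 31.0]
ft_force: [0.9, 0.5, 4.8]
gripper_width: 0.522
gripper_force: 30.0
```

```bash
R='python3 -m handwheel'
$R '[[0.035,0,0,0.001,0],[0.035,0,0,0.001,0],[0.035,0,0,0.001,0],[0.035,0,0,0.001,0],[0.035,0,0,0.0003,0]]'
$R '[[0.035,0,0,0,0],[0.035,0,0,0,0],[0.035,0,0,0,0],[0.035,0,0,0,0],[0.035,0,0,0,0]]'
```

```text
t: 26.75
tool_pos: [0.5154, -0.0092, 0.0907]
ee_rot: [180.0, -0.0, 31.0]
ft_force: [-0.7, 0.8, 7.3]
gripper_width: 0.522
gripper_force: 30.0
t: 27.17
tool_pos: [0.5154, -0.0092, 0.0908]
ee_rot: [180.0, -0.0, 31.0]
ft_force: [-0.8, 0.8, 7.4]
gripper_width: 0.525
gripper_force: 30.0
```

```bash
R='python3 -m handwheel'
$R '[[0.035,0,0,0,-5],[0.035,0,0,0,-5],[0.035,0,0,0,-5],[0.035,0,0,0,-5],[0.035,0,0,0,-5]]'
$R '[[0.035,0,0,0,-6],[0.035,0,0,0,-6],[0.035,0,0,0,-6],[0.035,0,0,0,-6],[0.035,0,0,0,-6]]'
$R '[[0.035,0,0,0,-6],[0.035,0,0,0,-6],[0.035,0,0,0,0],[0.035,0,0,0,0],[0.035,0,0,0,0]]'
python3 -c "
from h import *
o=manip.get_obs();print(o['torque'],o['joints'])"
```

```text
t: 27.58
tool_pos: [0.5156, -0.0093, 0.0908]
ee_rot: [180.0, -0.0, 56.2]
ft_force: [-0.5, -0.1, 7.4]
gripper_width: 0.524
gripper_force: 30.0
t: 28.0
tool_pos: [0.5156, -0.0093, 0.0908]
ee_rot: [180.0, 0.0, 86.3]
ft_force: [0.3, 0.1, 7.9]
gripper_width: 0.522
gripper_force: 30.0
t: 28.42
tool_pos: [0.5156, -0.0093, 0.0908]
ee_rot: [180.0, 0.0, 98.0]
ft_force: [-0.7, 0.3, 7.6]
gripper_width: 0.523
gripper_force: 30.0
[-0.02076534  0.06854389  0.07121213] [-2.35409854e+00  2.81073063e+01  1.12206879e+02 -1.89277105e-02
  3.96408940e+01 -1.03475393e+01]
```

```bash
R='python3 -m handwheel'
$R '[[0.035,0,0,-0.001,0],[0.035,0,0,-0.001,0],[0.035,0,0,-0.0007,0],[0.035,0,0,0,0],[0.035,0,0,0,0]]'
$R '[[0.055,0,0,0,0],[0.06,0,0,0,0],[0.065,0,0,0,0],[0.065,0,0,0,0],[0.065,0,0,0,0]]'
$R '[[0.065,0,0,-0.01,0],[0.065,0,0,-0.02,0],[0.065,0,0,-0.03,0],[0.065,0,0,-0.03,0],[0.065,0,0,0,0]]'
$R '[[0.065,0.03,0,0,0],[0.065,0.035,0,0,0],[0.065,0.035,0,0,0],[0.065,0.035,0,0,0],[0.065,0.035,0,0,0]]'
$R '[[0.065,0.02,0,0,0],[0.065,0,0,0,0],[0.065,0,0,0,0],[0.065,0,0,0,0],[0.065,0,0,0,0]]'
python3 - <<'E'
from h import *
d=cam("scene");t=cam("top")
a=cv2.resize(d["frame"][140:240,245:345,::-1],(400,400),interpolation=cv2.INTER_CUBIC);b=cv2.resize(t["frame"][205:305,205:305,::-1],(400,400),interpolation=cv2.INTER_CUBIC)
cv2.imwrite("pics/end.png",np.hstack([a,b]))
E
```

```text
t: 28.83
tool_pos: [0.5156, -0.0093, 0.0933]
ee_rot: [180.0, 0.0, 98.0]
ft_force: [-0.1, 0.1, 5.9]
gripper_width: 0.524
gripper_force: 30.0
t: 29.25
tool_pos: [0.5149, -0.0092, 0.0928]
ee_rot: [-180.0, -0.0, 98.0]
ft_force: [1.0, -0.6, 0.8]
gripper_width: 0.741
gripper_force: 0.0
t: 29.67
tool_pos: [0.5184, -0.0093, 0.1888]
ee_rot: [179.5, 0.1, 98.0]
ft_force: [0.2, -0.6, -0.2]
gripper_width: 0.734
gripper_force: 0.0
t: 30.08
tool_pos: [0.491, 0.1605, 0.1834]
ee_rot: [180.0, -0.0, 98.0]
ft_force: [1.0, -0.5, -0.5]
gripper_width: 0.74
gripper_force: 0.0
t: 30.5
tool_pos: [0.4889, 0.1779, 0.1831]
ee_rot: [-180.0, 0.0, 97.9]
ft_force: [-0.2, 0.4, -0.1]
gripper_width: 0.737
gripper_force: 0.0
```

View pics/end.png

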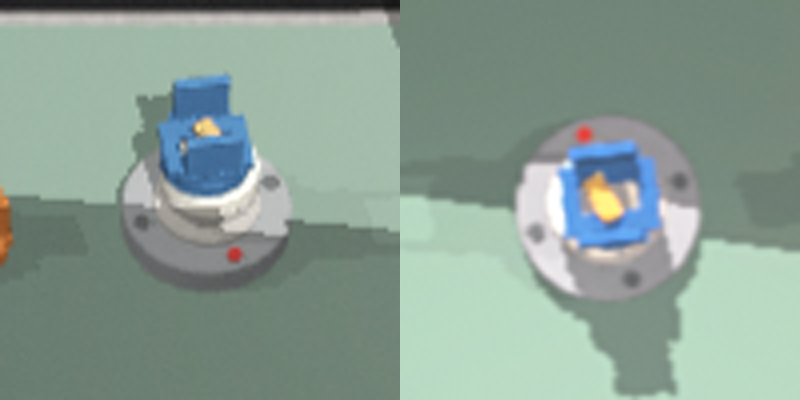

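The cap sits level on the spacer, and the brass head (607,200) lies across the hole above the plate, so it is locked. The arm is clear, so I'm handing in.

```bash
python3 -c "
from bench import manip
print(manip.close_job())"
```

```text
the job is handed in; nothing more can be done
None
```

I handed the job in with the support disc and spacer on the seat and the blue cap locked under the brass head; it took about 31 s, sensed forces stayed under 10 N, and the bottle, dish and jar were not touched, but the hand-in returned no verdict.

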